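Seat and proof-pull a yo-yo axle pin

TASK

The axle pin in the bronze yo-yo half on the pull gauge is standing proud: press it straight down until it is fully home, never pressing harder than 25 N. Then prove that it holds: pull straight up on its head with slowly rising force until the dial needle stands in the green band (8 to 13 N, never beyond 14 N), keep it there for a good second, ease off and let go, leaving the pin fully home. Keep off the funnel stand, and leave the pad tin, the bearing puller and the hex key where they lie.

Things in the scene. Friction and masses are not known exactly. Their poses are not given: they have to be found in the camera images.
- pin_head (a point): Grip point on the axis of the upright chrome axle pin; z axis up. Its knurled round head is 14 mm in diameter and 35 mm tall (red spot on top), above a flange 18 mm wide and 3 mm thick. This point lies 10 mm below the head's flat top and 28 mm above the flange's underside; with the pin fully home it is 98 mm above the table.
- pin (a joint): Height in m of the pin's flange above its seat on the yo-yo half: 0 is fully home (hard stop), 0.016 the upper limit; starts at 0.005 to 0.009. It slides only straight up and down and does not spring back. The press fit grips evenly: about 16 N slides the pin, either way; below that it stays put.
- needle (a joint): Angle in rad of the gauge's red dial needle: 0.1 rad per newton of vertical force on the yo-yo half or its pin, positive (clockwise from above) when pulled up, negative when pressed down, 0 (black mark) when free. Green band 0.8 to 1.3; red from 1.4 up and from -2.5 down. The yo-yo half rides on the gauge's stiff spring: 0.125 mm per newton.
- dial (a point): Centre of the gauge's white face-up dial (76 mm wide, 34 mm above the table), 92 mm from the pin's axis. Its x axis points from the pin's axis to the dial; the zero mark is on the side towards the pin.
- gauge: Pull gauge bolted to the counter; origin on the table under the pin's axis, x axis towards the dial. Dark base plate 205 mm long (60 mm behind the pin's axis to 145 mm ahead), 100 mm wide, 18 mm tall. On its sprung round platform (72 mm wide) a bronze yo-yo half is clamped: a cone 56 mm wide at 52 mm above the table, 23 mm wide at its top, the pin's seat, at 70 mm.
- tin: Green round tin of silicone pads, loose, 62 mm wide, 22 mm tall; origin at the centre of its underside. Bystander.
- puller: Chrome bearing puller lying flat, loose, about 48 by 108 mm, 12 mm tall; origin under its crossbar. Bystander.
- hex_key: Dark steel L-shaped hex key lying flat, loose, 91 by 29 mm, 6 mm thick; origin near the middle of its long leg, on the counter. Bystander.
- stand: Fixed ring stand with a stainless funnel (rim 92 mm wide, 190 mm above the table) over a clear soak cup; base plate 120 by 140 mm, rod 280 mm tall at 58 mm to the -y side. Origin under the base plate's centre. Bystander.

How it is judged:
By the outcome, as a careful person would: the job done as asked, in the order asked, and still so for the second after the job is handed in, with the robot touching nothing.
It also fails if it takes over 67 s, if anything falls off the work surface, if the arm or the gripper's body presses on something with over 40 N, if the wrist force passes 120 N, or if a joint passes its speed limit or range.

ROBOT

A 6-joint arm with a two-finger parallel gripper is mounted at the origin on the work surface. World frame = base frame: x ahead of the robot, y to its left, z up, the work surface at z = 0. Lengths are in mm, angles in rad, forces in N, time in s.
With the tool pointing down it reaches from about 300 to 850 mm from the base axis. Payload 5.4 kg.
Tool frame: the origin (TCP) lies midway between the tips of the shut fingers; the grasp point (between the pads) lies 19 mm behind it (arm.pinch_z is the distance from the TCP to the grasp point, in mm); z points along the fingers, y is the direction in which the jaws open and shut (so a half turn about z gives the same grasp; the last joint's range is limited). The gripper opens to 85 mm and grips with 20 to 120 N. Pads are 22 mm wide; open, the fingers measure 114 mm over their backs; the gripper's body (76 mm by 85 mm) begins 54 mm behind the grasp point. The pads swing forward as they close: fully open they stand 13 mm farther back than shut.
Start: joints at [-1.33, 0.158, 1.597, -0, 1.386, -0.21], TCP at [250.494, -517.551, 202.799] pointing down, gripper open.
Joint ranges: [-2.91, 2.91], [-0.94, 2.29], [0.18, 2.7], [-1.29, 4.43], [0.17, 2.64], [-3, 3]. Speed limits (rad/s): [2.57, 2.57, 3.14, 3.14, 3.14, 3.14].

INTERFACE

Orientations are given as a unit quaternion [w, x, y, z].
In Python, from station import monitor, vision, arm gives the robot as it stands.
- The arm moves only by the tool servo_tool, never from a script. Its argument "series" is a list of rows, each a list of 5 numbers: the shift along the tool's x, y, z in mm, then the turn about the tool's z in degrees, then the finger opening in mm, from 0 to 85.4. In form: [[dx, dy, dz, roll, claw], ...]. A call has 1 to 8 rows; each row shifts and turns the pose as measured when the row begins, along the tool's axes as they then stand; what a row does not reach is not made up. A row lasts 1/8 s, in which the tool goes at most 62.5 mm and 10.7 degrees, less where a joint would pass 70% of its speed; a pose out of reach is approached as far as the arm can. A call with a gripper value outside its range is refused whole. The fingers move at their own pace and stop on an object; the grip force is fixed at half the most. Time passes only in rows, so rows that do not move let the fingers close. It gives the time, the measured TCP pose, the force and the opening at its end, in the units of the state.
- monitor.read_state(): the state, without advancing time (a new reading comes with each control period).
- vision.get_image(name): name is "side" or "top" or "wrist"; returns a dict with "pixels" (420x560x3 uint8, blue, green, red), "vfov" (degrees; the focal length in pixels is half the picture's height over the tangent of half this angle, whatever the lens; pixels are square), "cx", "cy" (the principal point, pixels), "R" (3x3) and "t" (3): a world point X has camera coordinates R X + t. Camera axes: x right, y down, z forward; pixel columns grow to the right and rows downward; lengths in mm; the calibration is good to about 2 mm. A picture is of the moment at which its call begins. There is no depth.
- arm.finish_job(): hands the job in, once; it reports no verdict.
The state is a dict: "t": time; "qpos": joint angles; "qvel": joint speeds; "joint_torque": joint torques, N m; "tcp_pos": TCP position; "tool_rot": TCP orientation; "force": force on the tool from outside, world axes, zero at the start; "moment": the same for the moment, N m; "finger_gap": opening from 0.0 (shut) to 1.0 (fully open).
Only numpy, scipy, OpenCV 4.12 (cv2) and the standard library are available. Lean on these libraries where they do the work, as an engineer would, in place of code of your own. Each camera call takes 0.05 s, during which the arm holds its last target. There are 200 camera calls.

## Working session

There is one attempt and no reset: what is moved stays moved. The work goes in short steps, Python scripts to look and compute and a tool call to move; the robot and the scene stay as the last step left them, time stands still between calls to the robot, and variables do not carry over. Pictures are saved under pics/ and viewed, about 8 in all and at most 12, crops included, and the job is handed in when it is done.

Besides the shell and the picture viewer there is one more tool, called after "Request:" in YAML: its name, and indented under it one key for each argument. servo_tool: Moves the arm, as the interface text tells. Its arguments: {"type":"object","properties":{"series":{"type":"array","items":{"type":"array","items":{"type":"number"}}}},"required":["series"]}

```bash
mkdir -p pics; cat > h.py <<'E'
import numpy as np, cv2
from station import monitor, vision, arm
def cam(n,fn=None):
    d=vision.get_image(n); d['pixels']=np.array(d['pixels'],np.uint8)
    if fn: cv2.imwrite('pics/'+fn,d['pixels'])
    return d
def ray(d,u,v):
    f=d['pixels'].shape[0]/2/np.tan(np.radians(d['vfov'])/2)
    R=np.array(d['R']);t=np.array(d['t'])
    r=R.T@np.array([(u-d['cx'])/f,(v-d['cy'])/f,1]); return -R.T@t,r
def plane(d,u,v,z):
    c,r=ray(d,u,v); return c+r*(z-c[2])/r[2]
def proj(d,X):
    f=d['pixels'].shape[0]/2/np.tan(np.radians(d['vfov'])/2)
    p=np.array(d['R'])@np.array(X)+np.array(d['t']); return p[:2]/p[2]*f+[d['cx'],d['cy']]
E
python3 - <<'E'
from h import *
a=cam('top','top.png');b=cam('side','side.png')
for d in(a,b): print(ray(d,280,210),d['vfov'])
s=monitor.read_state();print(s['t'],s['tcp_pos'],s['tool_rot'],s['force'],s['finger_gap'],arm.pinch_z)
E
```

```text
(array([ 332.6541012 , -108.64681679, 1163.67958658]), array([ 0.17184816, -0.02515454, -0.98488624])) 46.86534969281374
(array([446.90840087, 664.01914156, 555.34108389]), array([ 0.09494108, -0.85131493, -0.51607393])) 52.98648049834542
0.1 [ 250.3542842  -516.99135935  201.90699684] [-8.47300211e-04  9.74707403e-01  2.23483246e-01 -1.79478881e-05] [ 0.30710446 -0.19788744  0.31789997] 0.9994323433591247 18.700000000000003
```

View pics/top.png

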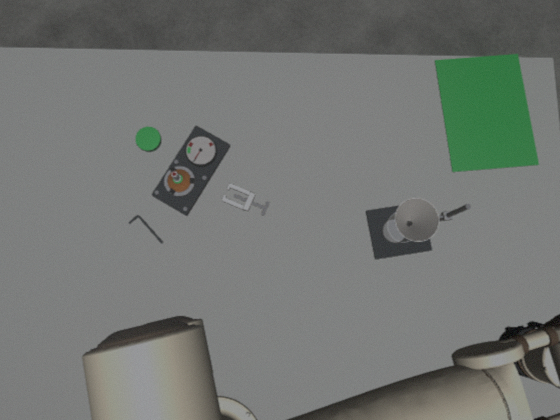

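View pics/side.png

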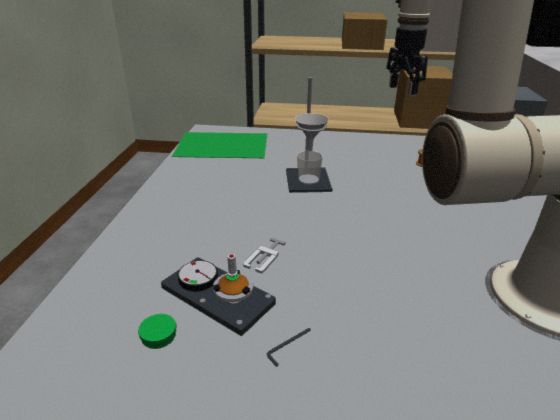

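The top view has the red spot near (174,174) and the dial near (200,150). The side view has the red spot near (232,256). The stand is at the far right of the top view. I'll triangulate the spot.

```bash
cat >> h.py <<'E'
def red(d,box):
    x0,y0,x1,y1=box; p=d['pixels'][y0:y1,x0:x1].astype(int)
    m=(p[...,2]>110)&(p[...,2]-p[...,1]>70)&(p[...,2]-p[...,0]>70)&(p[...,1]<p[...,0]+25)
    n,l,s,c=cv2.connectedComponentsWithStats(m.astype(np.uint8))
    return [(c[i]+[x0,y0],s[i,4]) for i in range(1,n)]
def tri(d1,p1,d2,p2):
    A=[];B=[]
    for d,p in((d1,p1),(d2,p2)):
        c,r=ray(d,*p);r=r/np.linalg.norm(r);P=np.eye(3)-np.outer(r,r);A.append(P);B.append(P@c)
    A=np.vstack(A);B=np.hstack(B);x=np.linalg.lstsq(A,B,rcond=None)[0]
    return x,np.linalg.norm(A@x-B)
E
python3 - <<'E'
from h import *
a=cam('top');b=cam('side')
ra=red(a,(150,130,225,200));rb=red(b,(170,245,260,300));print(ra,rb)
for p,_ in ra:
  for q,_ in rb: print(p,q,tri(a,p,b,q))
print('dial',plane(a,201,150,34))
for n,q in dict(tin=(148,139),pullc=(238,197),pullend=(266,208),hex=(146,228)).items(): print(n,plane(a,*q,10))
z=np.hstack([cv2.resize(a['pixels'][120:220,130:230],(400,400),interpolation=2),cv2.resize(b['pixels'][240:340,150:250],(400,400),interpolation=2)])
cv2.imwrite('pics/crop.png',z)
E
```

```text
[] [(array([231. , 255.5]), np.int32(6)), (array([192.75, 263.25]), np.int32(4)), (array([185.71428571, 279.42857143]), np.int32(7))]
dial [673.83354708  54.89534816  34.        ]
tin [706.95729091 190.13442033  10.        ]
pullc [564.36562953 -35.86422946  10.        ]
pullend [ 538.33295894 -104.19762026   10.        ]
hex [485.2809697  181.71991542  10.        ]
```

View pics/crop.png

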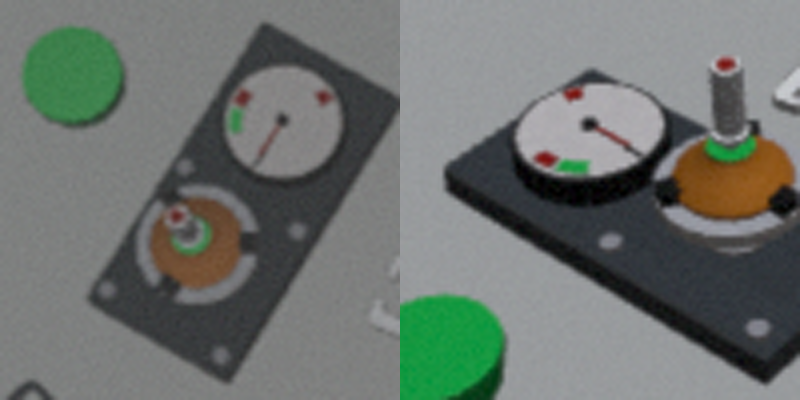

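In the crop, the red spot is at about (173.6,173.6) in the top view and (231.1,255.8) in the side view. The dial centre is at about (200.2,149.6) in the top view. The needle sits on the zero mark.

```bash
python3 - <<'E'
from h import *
a=cam('top');b=cam('side')
x,e=tri(a,(173.6,173.6),b,(231.1,255.8));print(x,e)
d=plane(a,200.2,149.6,34);v=d-x;print(d,np.hypot(*v[:2]),np.degrees(np.arctan2(v[1],v[0])))
s=monitor.read_state()
from scipy.spatial.transform import Rotation as R
q=s['tool_rot'];M=R.from_quat([*q[1:],q[0]]).as_matrix();print(M.round(3))
t=M.T@(np.array([x[0],x[1],200])-s['tcp_pos']);print(t)
print(s['qpos'])
E
```

```text
[593.14760498 101.31357835 116.40929237] 0.5901862174460957
[674.80157644  56.86216537  34.        ] 92.96934532801902 -28.563326327314222
[[ 0.9    0.436 -0.   ]
 [ 0.436 -0.9    0.001]
 [ 0.    -0.001 -1.   ]]
[ 578.01496313 -407.54693008    2.78530165]
[-1.33010565e+00  1.58631981e-01  1.59739860e+00 -7.44198636e-06
  1.38617837e+00 -2.10108639e-01]
```

Request:
servo_tool:
  series:
    - [23, -33, -5, 0, 85]
    - [23, -33, -5, 0, 85]
    - [23, -33, -5, 0, 85]
    - [23, -33, -5, 0, 85]
    - [23, -33, -5, 0, 85]
    - [23, -33, -5, 0, 85]
    - [23, -33, -5, 0, 85]
    - [23, -33, -5, 0, 85]

```text
t: 1.3
tcp_pos: [301.7, -191.7, 242.9]
tool_rot: [-0.001, 0.975, 0.221, 0.001]
force: [0.4, -0.4, 0.7]
finger_gap: 0.996
```

Request:
servo_tool:
  series:
    - [45, -16, 0, 0, 85]
    - [45, -16, 0, 0, 85]
    - [45, -16, 0, 0, 85]
    - [45, -16, 0, 0, 85]
    - [45, -16, 0, 0, 85]
    - [45, -16, 5, 0, 85]
    - [45, -16, 5, 0, 85]
    - [45, -16, 5, 0, 85]

```text
t: 2.3
tcp_pos: [579.5, 88.6, 230.8]
tool_rot: [0.003, 0.975, 0.221, 0.004]
force: [0.6, -0.8, 0.2]
finger_gap: 0.994
```

```bash
python3 - <<'E'
from h import *
w=cam('wrist','w1.png');s=monitor.read_state();print(s['tcp_pos'],s['qpos'],s['force'])
print(ray(w,280,210)); print(proj(w,[593.1,101.3,116.4]),red(w,(0,0,560,420)))
E
```

```text
[581.55570654  92.53834292 228.77373831] [-4.66117415e-02  1.70294526e-01  1.53221356e+00 -1.10297455e-03
  1.43033803e+00  1.07703754e+00] [-3.3537713   0.69329609 -0.8492442 ]
(array([654.15789855, 125.11447397, 402.94060309]), array([-0.28040044, -0.13837961, -0.94989971]))
[273.19162056 179.32575838] []
```

View pics/w1.png

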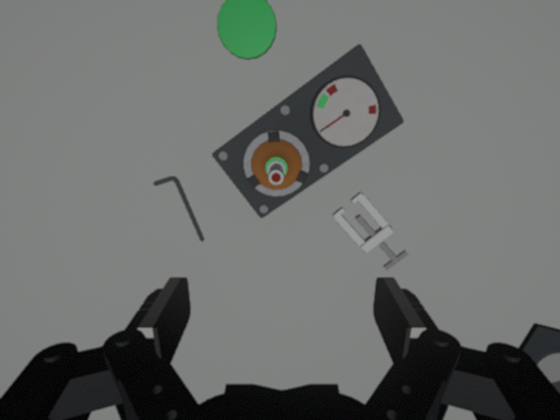

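The wrist view shows the red spot at (276,177), against (273,179) predicted, so the two agree to within about 2 mm. The dial is in view with its needle on the zero mark, and the finger gap is centred near column 282.

```bash
cat >> h.py <<'E'
from scipy.spatial.transform import Rotation as Ro
def totool(X):
    s=monitor.read_state();q=s['tool_rot'];M=Ro.from_quat([*q[1:],q[0]]).as_matrix();return M.T@(np.array(X)-s['tcp_pos']),M
E
python3 - <<'E'
from h import *
w=cam('wrist');s=monitor.read_state();print(s['tcp_pos'],s['force'])
p=w['pixels'][150:200,255:300].astype(int);m=(p[...,2]-p[...,1]>50)&(p[...,2]-p[...,0]>50)&(p[...,1]<p[...,0]+12)
n,l,st,c=cv2.connectedComponentsWithStats(m.astype(np.uint8));print(c+[255,150],st[:,4])
X=plane(w,276,177,116);print(X);t,M=totool([*X[:2],150]);print(t,M.round(3))
E
```

```text
[579.6104993   90.33161519 228.9399375 ] [-0.72463976 -0.86210584 -0.12918721]
[[276.96287913 174.36532368]
 [279.         181.75609756]] [2209   41]
[598.40738316 104.41385446 116.        ]
[22.70695339 -5.01162781 79.00901146] [[ 0.901  0.433  0.006]
 [ 0.433 -0.901 -0.003]
 [ 0.004  0.006 -1.   ]]
```

```bash
cat >> h.py <<'E'
def spot(box,z=116.4):
    w=cam('wrist');x0,y0,x1,y1=box;p=w['pixels'][y0:y1,x0:x1].astype(int)
    m=(p[...,2]-p[...,1]>50)&(p[...,2]-p[...,0]>50)&(p[...,1]<p[...,0]+12)
    n,l,st,c=cv2.connectedComponentsWithStats(m.astype(np.uint8))
    for i in range(1,n):
        if st[i,4]>15:
            q=c[i]+[x0,y0];X=plane(w,*q,z);print(q,st[i,4],X,totool(X)[0].round(2))
    return w
E
python3 - <<'E'
from h import *
spot((255,150,305,205)); s=monitor.read_state();print(s['tcp_pos'],s['tool_rot'],s['force'])
E
```

```text
[277.625 178.1  ] 40 [595.97100518 100.30753162 116.4       ] [ 20.21  -3.78 113.26]
[578.67459292  88.68803626 229.60707565] [0.00296681 0.97508588 0.22179325 0.00254579] [-0.49576262 -0.71864179  0.2652243 ]
```

Request:
servo_tool:
  series:
    - [6, -1, 15, 0, 85]
    - [6, -1, 15, 0, 85]
    - [5, -1, 15, 0, 85]
    - [2, 0, 15, 0, 85]
    - [0, 0, 10, 0, 85]
    - [0, 0, 0, 0, 85]
    - [0, 0, 0, 0, 85]

```text
t: 3.32
tcp_pos: [594.2, 97.3, 154.6]
tool_rot: [0.003, 0.975, 0.22, 0.002]
force: [-0.6, -0.4, -0.8]
finger_gap: 0.994
```

```bash
python3 - <<'E'
from h import *
w=spot((200,150,360,330)); s=monitor.read_state();print(s['tcp_pos'],s['tool_rot'],s['force']);cv2.imwrite('pics/w2.png',w['pixels'])
E
```

```text
[277.05   224.8625] 80 [595.98152507 100.33092793 116.4       ] [ 2.87 -2.21 38.2 ]
[594.15239342  97.31201787 154.60863189] [0.00318349 0.97545562 0.22016553 0.00182651] [ 0.19639344  0.48986794 -0.3604036 ]
```

View pics/w2.png

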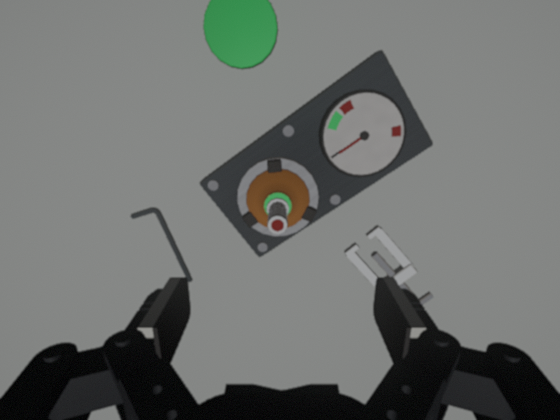

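The spot is at (277,225), offset by tool (+2.9,-2.2). The needle is at zero and the fingers straddle the pin. I'll correct the offset and descend.

Request:
servo_tool:
  series:
    - [2, -1, 0, 0, 85]
    - [1, -1, 4, 0, 85]
    - [0, 0, 12, 0, 85]
    - [0, 0, 14, 0, 85]
    - [0, 0, 14, 0, 85]
    - [0, 0, 12, 0, 85]
    - [0, 0, 4, 0, 85]
    - [0, 0, 0, 0, 85]

```text
t: 4.38
tcp_pos: [596.2, 100.2, 90.1]
tool_rot: [0.003, 0.975, 0.22, 0.002]
force: [0.1, -1.0, -0.1]
finger_gap: 0.997
```

```bash
python3 - <<'E'
from h import *
w=spot((200,150,360,400)); s=monitor.read_state();print(s['tcp_pos'],s['tool_rot'],s['force'])
E
```

```text
[279.975 276.175] 160 [596.13323116 100.44339304 116.4       ] [ -0.06  -0.05 -26.05]
[596.33469993 100.27772876  90.35567989] [0.00316608 0.9754564  0.22016271 0.00177811] [0.27625469 0.41722551 0.34641163]
```

Request:
servo_tool:
  series:
    - [0, 0, 1, 0, 60]
    - [0, 0, 1, 0, 40]
    - [0, 0, 0, 0, 25]
    - [0, 0, 0, 0, 20]
    - [0, 0, 0, 0, 18]
    - [0, 0, 0, 0, 16]

```text
t: 5.18
tcp_pos: [597.7, 100.2, 90.1]
tool_rot: [0.004, 0.975, 0.22, 0.003]
force: [0.3, -0.0, 0.2]
finger_gap: 0.186
```

Request:
servo_tool:
  series:
    - [-1.5, -0.5, 2, 0, 17]
    - [0, 0, 2, 0, 17]
    - [0, 0, 0, 0, 17]

```text
t: 5.55
tcp_pos: [595.8, 100.0, 85.6]
tool_rot: [0.004, 0.975, 0.22, 0.003]
force: [1.4, 0.3, 0.5]
finger_gap: 0.2
```

```bash
python3 - <<'E'
from h import *
w=spot((200,150,360,400)); s=monitor.read_state();print(s['tcp_pos'],s['tool_rot'],s['force'])
E
```

```text
[279.88571429 279.85142857] 175 [596.13930809 100.47019819 116.4       ] [  0.53  -0.06 -30.66]
[595.93436891 100.01900617  85.73868024] [0.00357746 0.97544529 0.22018776 0.00332168] [-0.07263592 -0.10813748  0.07995529]
```

Request:
servo_tool:
  series:
    - [0, 0, -1.5, 0, 16]
    - [0, 0, 0, 0, 14.5]
    - [0, 0, 0, 0, 13]
    - [0, 0, 0, 0, 10]
    - [0, 0, 0, 0, 0]
    - [0, 0, 0, 0, 0]
    - [0, 0, 0, 0, 0]

```text
t: 6.48
tcp_pos: [596.1, 100.0, 87.6]
tool_rot: [0.004, 0.975, 0.22, 0.004]
force: [0.6, 0.4, 0.3]
finger_gap: -0.002
```

The fingers shut completely, so I'll look before doing anything else.

```bash
python3 - <<'E'
from h import *
w=spot((150,100,400,400));b=cam('side'); s=monitor.read_state();print(s['tcp_pos'],s['force'],s['finger_gap'])
print(proj(b,s['tcp_pos']),proj(w,s['tcp_pos']))
z=np.hstack([w['pixels'][180:420,130:430],cv2.resize(b['pixels'][200:320,140:290],(300,240),interpolation=2)])
cv2.imwrite('pics/c3.png',z)
E
```

```text
[368.17482517 113.48251748] 143 [683.02804364 100.36652059 116.4       ] [ 78.79  37.29 -28.13]
[370.84444444 162.73333333] 45 [665.49104739  88.74723017 116.4       ] [ 57.96  40.25 -28.21]
[596.11973718 100.00314593  87.54490375] [ 0.06758142  0.48634972 -0.62879067] 0.003321379113669229
[230.17389726 268.40590968] [280.18184929 253.19887701]
```

View pics/c3.png

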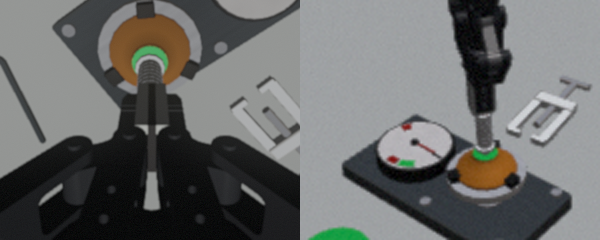

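```bash
python3 - <<'E'
from h import *
w=cam('wrist');b=cam('side')
z=np.hstack([cv2.resize(w['pixels'][230:350,230:330],(500,600),interpolation=2),cv2.resize(b['pixels'][230:290,215:245],(300,600),interpolation=2)])
z=np.clip(z.astype(float)*1.7,0,255).astype(np.uint8)
cv2.imwrite('pics/c4.png',z)
E
```

```text
(no output)
```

View pics/c4.png

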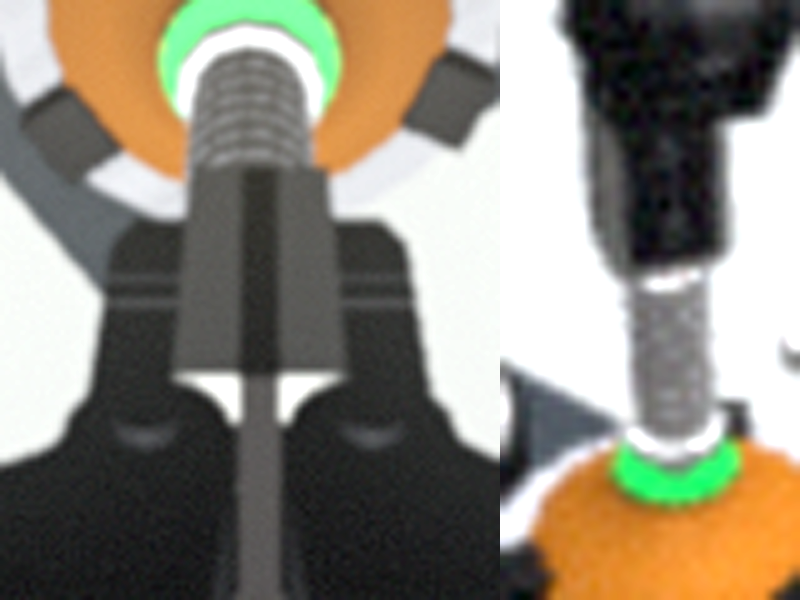

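The fingers are shut just above the pin's head: the whole head is visible below the tips. The tips are at about (282,264) in the wrist view and (232,256) in the side view. That is well above the reported TCP, so I'll triangulate the tips.

```bash
python3 - <<'E'
from h import *
w=cam('wrist');b=cam('side');a=cam('top')
print('tip',tri(w,(281.8,264),b,(231.8,256.3)))
print('flange rim base',tri(w,(280.3,241),b,(232.3,275.5)))
s=monitor.read_state();print(s['tcp_pos'],s['tool_rot'],s['qpos'],s['force'],s['t'])
for z in (87.5,97,107,117,127): 
  X=[*s['tcp_pos'][:2],z];print(z,proj(w,X),proj(b,X))
X=(593.1,101.3)
for z in (73,78,80,108,116): print(z,proj(b,[595,101,z]),proj(w,[595.5,100.8,z]))
E
```

```text
tip (array([596.14425472,  98.28082184, 109.04984155]), np.float64(6.351181778012077))
flange rim base (array([594.7300879 ,  98.87084398,  69.68888646]), np.float64(2.1322243424259937))
[596.13439306 100.03323007  87.55928331] [0.00361119 0.97544947 0.22016521 0.00354689] [-0.03048415  0.33690521  1.62196151 -0.00566109  1.17405851  1.09850361] [-0.88884245 -0.02482268  0.5861438 ] 6.825
87.5 [280.14099562 253.1267776 ] [230.16319844 268.43630969]
97 [280.23661992 260.64644712] [229.8865171  264.12895234]
107 [280.34813479 269.41571306] [229.59128802 259.53284516]
117 [280.47270943 279.21196826] [229.29188598 254.87177347]
127 [280.61278072 290.22684359] [228.98822186 250.14435008]
73 [231.09194593 275.30988575] [278.46481593 243.29617566]
78 [230.9512424  273.09330468] [278.47063245 246.65994418]
80 [230.8946893 272.2023923] [278.47303742 248.05076582]
108 [230.08624383 259.46650133] [278.51232325 270.77023093]
116 [229.84937909 255.73503942] [278.52589914 278.62133385]
```

Both views put the shut tips at z≈115, just over the head's top. That is about 27 mm above the reported TCP, so I'll go by what the cameras and force readings show. The shut fingers are centred on the flat top, so I'll press with them in small steps and watch the force.

Request:
servo_tool:
  series:
    - [0, 0, 0.5, 0, 0]
    - [0, 0, 0.5, 0, 0]

```text
t: 7.08
tcp_pos: [596.2, 100.0, 86.6]
tool_rot: [0.004, 0.975, 0.22, 0.004]
force: [0.2, 0.6, -0.3]
finger_gap: 0.004
```

Request:
servo_tool:
  series:
    - [0, 0, 0.5, 0, 0]
    - [0, 0, 0.5, 0, 0]

```text
t: 7.32
tcp_pos: [596.2, 100.0, 85.8]
tool_rot: [0.004, 0.975, 0.22, 0.004]
force: [-1.2, -0.1, 3.2]
finger_gap: -0.002
```

Request:
servo_tool:
  series:
    - [0, 0, 0.5, 0, 0]
    - [0, 0, 0.5, 0, 0]

```text
t: 7.58
tcp_pos: [596.3, 100.0, 85.5]
tool_rot: [0.004, 0.975, 0.22, 0.004]
force: [-3.5, -0.3, 4.7]
finger_gap: -0.001
```

Request:
servo_tool:
  series:
    - [0, 0, 0.5, 0, 0]

```text
t: 7.7
tcp_pos: [596.3, 100.1, 85.4]
tool_rot: [0.004, 0.975, 0.22, 0.004]
force: [-2.8, -0.3, 6.0]
finger_gap: 0.001
```

Request:
servo_tool:
  series:
    - [0, 0, 0.5, 0, 0]

```text
t: 7.82
tcp_pos: [596.3, 100.0, 85.3]
tool_rot: [0.004, 0.975, 0.22, 0.004]
force: [-2.8, -0.0, 6.2]
finger_gap: -0.003
```

Under load the offset in each row sets the force, at about 12 N per mm, so I'll raise it gradually.

Request:
servo_tool:
  series:
    - [0, 0, 0.9, 0, 0]
    - [0, 0, 0.9, 0, 0]

```text
t: 8.07
tcp_pos: [596.4, 100.0, 85.0]
tool_rot: [0.004, 0.975, 0.22, 0.004]
force: [-4.0, 0.4, 8.3]
finger_gap: -0.002
```

Request:
servo_tool:
  series:
    - [0, 0, 1.2, 0, 0]
    - [0, 0, 1.2, 0, 0]

```text
t: 8.32
tcp_pos: [596.4, 100.0, 84.8]
tool_rot: [0.004, 0.975, 0.221, 0.003]
force: [-6.5, 0.1, 11.3]
finger_gap: 0.003
```

Request:
servo_tool:
  series:
    - [-0.4, -0.2, 1.4, 0, 0]
    - [-0.4, -0.2, 1.4, 0, 0]

```text
t: 8.57
tcp_pos: [596.4, 100.0, 84.8]
tool_rot: [0.004, 0.975, 0.221, 0.004]
force: [-4.3, -1.3, 9.2]
finger_gap: -0.003
```

Request:
servo_tool:
  series:
    - [-0.3, -0.1, 1.6, 0, 0]
    - [-0.3, -0.1, 1.6, 0, 0]

```text
t: 8.82
tcp_pos: [596.6, 100.0, 84.7]
tool_rot: [0.005, 0.975, 0.221, 0.005]
force: [-5.2, 0.0, 10.8]
finger_gap: 0.002
```

Request:
servo_tool:
  series:
    - [-0.3, -0.1, 2.0, 0, 0]
    - [-0.3, -0.1, 2.0, 0, 0]

```text
t: 9.07
tcp_pos: [596.6, 100.0, 84.3]
tool_rot: [0.005, 0.975, 0.221, 0.005]
force: [-6.9, -0.2, 14.2]
finger_gap: -0.0
```

```bash
python3 - <<'E'
from h import *
w=cam('wrist');b=cam('side');s=monitor.read_state();print(s['tcp_pos'],s['tool_rot'],s['force'],s['moment'])
z=np.hstack([cv2.resize(w['pixels'][120:320,230:400],(510,600),interpolation=2),cv2.resize(b['pixels'][240:290,180:250],(280,600)[::1],interpolation=2)])
z=np.clip(z.astype(float)*1.6,0,255).astype(np.uint8)
cv2.imwrite('pics/c5.png',z)
E
```

```text
[596.62918302  99.98563642  84.36950619] [0.00487203 0.9752344  0.22105247 0.00547112] [-6.98600028 -0.71402839 13.99812827] [-0.02131454  1.13448086 -0.01645158]
```

View pics/c5.png

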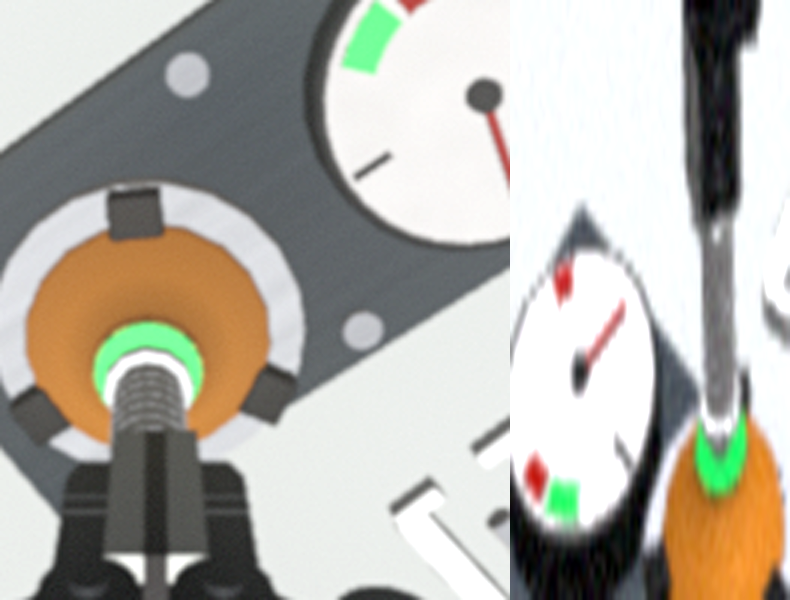

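In the wrist view the needle has swung about 1.3 rad counterclockwise from the mark. That is about 13 N of press, which agrees with the force sensor's 14 N. I'll continue.

Request:
servo_tool:
  series:
    - [-0.8, -0.3, 2.2, 0, 0]
    - [-0.8, -0.3, 2.2, 0, 0]

```text
t: 9.43
tcp_pos: [596.7, 100.0, 84.4]
tool_rot: [0.005, 0.975, 0.221, 0.007]
force: [-5.8, 0.5, 13.3]
finger_gap: -0.003
```

Request:
servo_tool:
  series:
    - [-0.6, -0.3, 2.4, 0, 0]
    - [-0.6, -0.3, 2.4, 0, 0]

```text
t: 9.68
tcp_pos: [596.8, 100.0, 84.2]
tool_rot: [0.006, 0.975, 0.221, 0.009]
force: [-6.7, -0.1, 15.8]
finger_gap: -0.002
```

Request:
servo_tool:
  series:
    - [-0.4, -0.2, 2.6, 0, 0]
    - [-0.4, -0.2, 2.6, 0, 0]

```text
t: 9.93
tcp_pos: [596.9, 100.0, 83.7]
tool_rot: [0.006, 0.975, 0.222, 0.009]
force: [-7.6, -1.1, 15.2]
finger_gap: 0.0
```

Request:
servo_tool:
  series:
    - [-0.4, -0.2, 2.6, 0, 0]
    - [-0.4, -0.2, 2.6, 0, 0]

```text
t: 10.18
tcp_pos: [597.0, 100.0, 83.2]
tool_rot: [0.007, 0.975, 0.222, 0.01]
force: [-7.3, -0.7, 15.7]
finger_gap: 0.001
```

It's sliding at about 15.5 N.

Request:
servo_tool:
  series:
    - [-0.4, -0.2, 2.8, 0, 0]
    - [-0.4, -0.2, 2.8, 0, 0]
    - [-0.4, -0.2, 2.8, 0, 0]
    - [-0.4, -0.2, 2.8, 0, 0]

```text
t: 10.68
tcp_pos: [597.1, 99.9, 81.5]
tool_rot: [0.008, 0.975, 0.222, 0.011]
force: [-7.3, -0.1, 16.3]
finger_gap: -0.003
```

Request:
servo_tool:
  series:
    - [-0.4, -0.2, 2.8, 0, 0]
    - [-0.4, -0.2, 2.8, 0, 0]
    - [-0.4, -0.2, 2.8, 0, 0]
    - [-0.4, -0.2, 2.8, 0, 0]

```text
t: 11.18
tcp_pos: [597.2, 99.9, 79.6]
tool_rot: [0.009, 0.975, 0.223, 0.013]
force: [-6.8, -0.4, 14.7]
finger_gap: 0.001
```

Request:
servo_tool:
  series:
    - [-0.4, -0.2, 2.8, 0, 0]
    - [-0.4, -0.2, 2.8, 0, 0]
    - [-0.4, -0.2, 2.8, 0, 0]
    - [-0.4, -0.2, 2.8, 0, 0]

```text
t: 11.68
tcp_pos: [597.2, 99.8, 77.7]
tool_rot: [0.01, 0.975, 0.224, 0.014]
force: [-8.4, 0.8, 15.5]
finger_gap: 0.0
```

Request:
servo_tool:
  series:
    - [-0.4, -0.2, 2.8, 0, 0]
    - [-0.4, -0.2, 2.8, 0, 0]

```text
t: 11.92
tcp_pos: [597.3, 99.8, 77.2]
tool_rot: [0.01, 0.974, 0.224, 0.014]
force: [-9.6, -0.4, 19.2]
finger_gap: 0.001
```

Request:
servo_tool:
  series:
    - [-0.4, -0.2, 2.8, 0, 0]
    - [-0.4, -0.2, 2.8, 0, 0]

```text
t: 12.18
tcp_pos: [597.4, 99.8, 77.2]
tool_rot: [0.01, 0.974, 0.224, 0.015]
force: [-9.7, -0.1, 18.4]
finger_gap: -0.002
```

The hard stop has been reached: 19 N with no further travel, after roughly 6.6 mm of slide. I'll lift off and look.

Request:
servo_tool:
  series:
    - [0, 0, -1, 0, 0]
    - [0, 0, -2, 0, 0]
    - [0, 0, -3, 0, 0]
    - [0, 0, -6, 0, 20]
    - [0, 0, -8, 0, 60]
    - [0, 0, -4, 0, 85]
    - [0, 0, 0, 0, 85]

```text
t: 13.05
tcp_pos: [596.7, 100.2, 102.8]
tool_rot: [0.011, 0.974, 0.224, 0.015]
force: [0.4, 0.7, 0.0]
finger_gap: 0.848
```

```bash
python3 - <<'E'
from h import *
w=spot((200,150,360,400),108);b=cam('side');s=monitor.read_state();print(s['tcp_pos'],s['tool_rot'],s['force'],s['moment'],s['finger_gap'])
z=np.hstack([cv2.resize(w['pixels'][120:320,200:400],(500,500),interpolation=2),cv2.resize(b['pixels'][230:290,200:230+36-6],(300,300),interpolation=2)[:, :].repeat(1,0) if 0 else cv2.resize(b['pixels'][215:290,205:250],(300,500),interpolation=2)])
z=np.clip(z.astype(float)*1.3,0,255).astype(np.uint8)
cv2.imwrite('pics/c6.png',z)
E
```

```text
[279.39694656 259.35877863] 131 [595.16711559 100.04913234 108.        ] [-1.19 -0.37 -5.43]
[596.40284131 100.16559579 102.33125545] [0.01045787 0.97437428 0.22420595 0.01473362] [0.51822354 0.31383946 0.3486263 ] [-0.0102183  -0.02432045  0.03596775] 0.9904763765265422
```

View pics/c6.png

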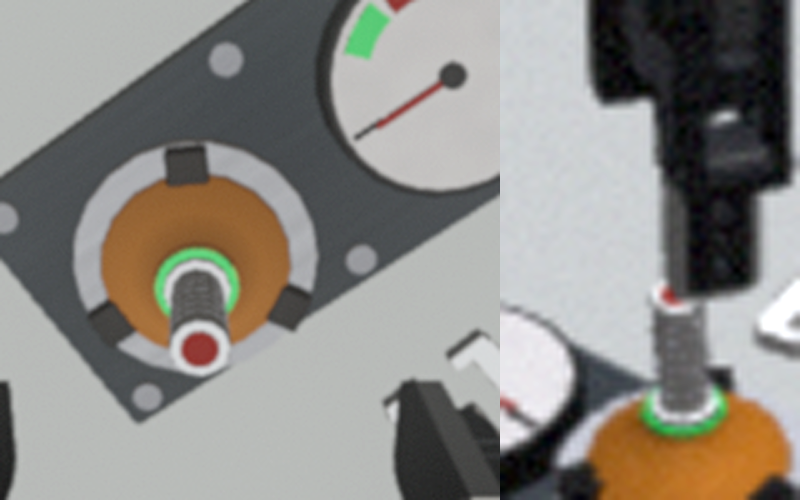

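The flange is now down on the seat. Only a thin, even green ring of the seat shows around it, and the needle is back on zero. Next I'll descend until the pads really overlap the head, at a reported z of about 58.

Request:
servo_tool:
  series:
    - [-0.7, -0.4, 5, 0, 85]
    - [-0.6, -0.4, 8, 0, 85]
    - [0, 0, 9, 0, 85]
    - [0, 0, 9, 0, 85]
    - [0, 0, 7, 0, 85]
    - [0, 0, 4, 0, 85]
    - [0, 0, 0, 0, 85]

```text
t: 14.02
tcp_pos: [594.7, 99.7, 55.3]
tool_rot: [0.01, 0.974, 0.224, 0.013]
force: [0.3, 0.0, -0.4]
finger_gap: 0.995
```

```bash
python3 - <<'E'
from h import *
w=spot((200,150,360,420),108);b=cam('side');s=monitor.read_state();print(s['tcp_pos'],s['tool_rot'],s['force'],s['moment'],s['finger_gap'])
z=np.hstack([cv2.resize(w['pixels'],(480,360)),cv2.resize(b['pixels'][215:290,200:255],(264,360),interpolation=2)])
cv2.imwrite('pics/c7.png',z)
E
```

```text
[282.78455285 304.70731707] 246 [595.1012172   99.93782573 108.        ] [  1.37   1.22 -52.45]
[595.13455575  99.72179484  55.84322487] [0.01011082 0.97440313 0.22417775 0.01344091] [-0.80120069 -0.28286338 -0.41809769] [ 0.01735235  0.00409271 -0.01626765] 0.9944611505480787
```

View pics/c7.png

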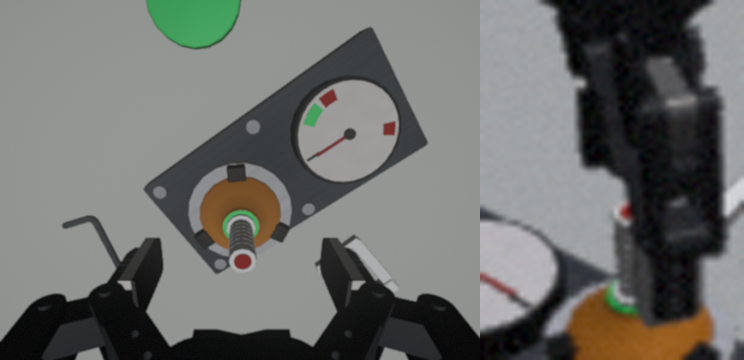

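The head at (283,305) lies between the open fingers, and the needle is at zero. I'll close gently.

Request:
servo_tool:
  series:
    - [0, 0, 0, 0, 60]
    - [0, 0, 0, 0, 40]
    - [0, 0, 0, 0, 30]
    - [0, 0, 0, 0, 24]
    - [0, 0, 0, 0, 20]
    - [0, 0, 0, 0, 18]

```text
t: 14.88
tcp_pos: [596.0, 99.7, 57.1]
tool_rot: [0.01, 0.974, 0.224, 0.015]
force: [0.2, -0.2, -0.2]
finger_gap: 0.211
```

Request:
servo_tool:
  series:
    - [0, 0, 0, 0, 16]
    - [0, 0, 0, 0, 15]
    - [0, 0, 0, 0, 14]
    - [0, 0, 0, 0, 13]

```text
t: 15.38
tcp_pos: [595.8, 100.0, 57.0]
tool_rot: [0.01, 0.974, 0.224, 0.014]
force: [-0.4, -0.3, -0.7]
finger_gap: 0.157
```

Request:
servo_tool:
  series:
    - [0, 0, 0, 0, 10]
    - [0, 0, 0, 0, 5]
    - [0, 0, 0, 0, 0]
    - [0, 0, 0, 0, 0]

```text
t: 15.88
tcp_pos: [595.8, 100.0, 57.2]
tool_rot: [0.01, 0.974, 0.224, 0.014]
force: [0.4, -0.8, 1.7]
finger_gap: 0.138
```

```bash
python3 - <<'E'
from h import *
w=cam('wrist');s=monitor.read_state();print(s['tcp_pos'],s['tool_rot'],s['force'],s['moment'],s['finger_gap'])
cv2.imwrite('pics/c8.png',np.clip(w['pixels'][120:400,180:460].astype(float)*1.5,0,255).astype(np.uint8))
E
```

```text
[595.79013998 100.03229099  57.1442336 ] [0.00997769 0.97441632 0.22407251 0.0143104 ] [-0.52686066 -0.04429491  0.3207312 ] [ 0.25413607  0.2120676  -0.04696763] 0.13755143902039985
```

View pics/c8.png

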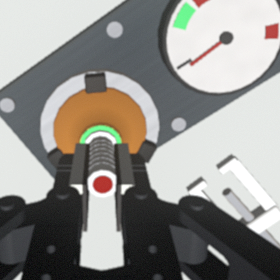

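The pin is gripped between the pads (gap about 12 mm) and the needle is on zero. I'll pull gradually and read the needle numerically.

```bash
cat > nd.py <<'E'
from h import *
w=cam('wrist');s=monitor.read_state()
print(s['t'],s['tcp_pos'].round(2),s['force'].round(1),round(s['finger_gap'],3))
p=w['pixels'].astype(int)
m=(p[...,2]-p[...,1]>25)&(p[...,2]-p[...,0]>25)
ys,xs=np.nonzero(m)
C=np.array([675.5,56.0]);P=np.array([595.5,100.2])
W=np.array([plane(w,x,y,36)[:2] for x,y in zip(xs,ys)])-C
r=np.hypot(*W.T);k=(r>8)&(r<24)
u=P-C;ang=-(np.arctan2(W[k,1],W[k,0])-np.arctan2(u[1],u[0]))  # clockwise from above +
ang=(ang+np.pi)%(2*np.pi)-np.pi
print('needle',k.sum(),np.median(ang).round(3),ang.std().round(3),'N',(np.median(ang)*10).round(1))
E
python3 nd.py
```

```text
15.975 [595.8  100.05  57.13] [-0.7  0.6 -0.1] 0.141
needle 89 -0.153 0.055 N -1.5
```

Request:
servo_tool:
  series:
    - [0, 0, -0.5, 0, 0]
    - [0, 0, -0.5, 0, 0]

```text
t: 16.23
tcp_pos: [595.7, 100.0, 57.6]
tool_rot: [0.01, 0.974, 0.224, 0.014]
force: [2.3, -0.3, -3.0]
finger_gap: 0.136
```

```bash
python3 nd.py
```

```text
16.275 [595.74 100.04  57.61] [ 1.9  0.4 -4. ] 0.139
needle 90 0.232 0.052 N 2.3
```

The needle moved 3.85 N and the force sensor reads 4 N, so they agree once I allow the 1.5 N camera offset in the needle reading.

Request:
servo_tool:
  series:
    - [0, 0, -0.8, 0, 0]
    - [0, 0, -0.8, 0, 0]

```text
t: 16.52
tcp_pos: [595.7, 100.0, 58.2]
tool_rot: [0.01, 0.974, 0.224, 0.014]
force: [4.4, 0.2, -8.4]
finger_gap: 0.136
```

Request:
servo_tool:
  series:
    - [0, 0, -1.0, 0, 0]
    - [0, 0, -1.0, 0, 0]

```text
t: 16.77
tcp_pos: [595.6, 100.0, 58.7]
tool_rot: [0.01, 0.974, 0.224, 0.015]
force: [6.0, 1.4, -11.8]
finger_gap: 0.136
```

Request:
servo_tool:
  series:
    - [0, 0, -0.6, 0, 0]

```text
t: 16.9
tcp_pos: [595.6, 100.0, 58.5]
tool_rot: [0.01, 0.974, 0.224, 0.015]
force: [5.8, 0.8, -10.2]
finger_gap: 0.14
```

```bash
python3 nd.py
```

```text
16.95 [595.64 100.05  58.5 ] [ 6.6  0.2 -9.9] 0.14
needle 90 1.0 0.042 N 10.0
```

Force is 9.9 N and the needle reads 10.0 to 11.5 N, so both are in the green band. I'll hold here.

Request:
servo_tool:
  series:
    - [0, 0, -0.7, 0, 0]
    - [0, 0, -0.7, 0, 0]
    - [0, 0, -0.7, 0, 0]

```text
t: 17.32
tcp_pos: [595.7, 100.1, 58.5]
tool_rot: [0.01, 0.974, 0.224, 0.015]
force: [5.4, 0.2, -8.8]
finger_gap: 0.139
```

Request:
servo_tool:
  series:
    - [0, 0, -0.8, 0, 0]
    - [0, 0, -0.8, 0, 0]
    - [0, 0, -0.8, 0, 0]

```text
t: 17.7
tcp_pos: [595.7, 100.1, 58.6]
tool_rot: [0.01, 0.975, 0.224, 0.015]
force: [5.2, 1.2, -10.4]
finger_gap: 0.133
```

```bash
python3 nd.py
```

```text
17.75 [595.7  100.07  58.59] [  6.8  -0.4 -10.1] 0.138
needle 89 1.06 0.044 N 10.6
```

Request:
servo_tool:
  series:
    - [0, 0, -0.8, 0, 0]
    - [0, 0, -0.8, 0, 0]
    - [0, 0, -0.8, 0, 0]

```text
t: 18.12
tcp_pos: [595.7, 100.1, 58.6]
tool_rot: [0.01, 0.975, 0.224, 0.016]
force: [6.0, 0.1, -10.5]
finger_gap: 0.139
```

Request:
servo_tool:
  series:
    - [0, 0, -0.8, 0, 0]
    - [0, 0, -0.8, 0, 0]
    - [0, 0, -0.8, 0, 0]

```text
t: 18.5
tcp_pos: [595.7, 100.1, 58.6]
tool_rot: [0.009, 0.975, 0.223, 0.016]
force: [6.0, -0.0, -10.0]
finger_gap: 0.137
```

```bash
python3 nd.py
```

```text
18.55 [595.73 100.08  58.59] [  5.9   0.6 -10.7] 0.135
needle 89 1.062 0.042 N 10.6
```

Request:
servo_tool:
  series:
    - [0, 0, -0.8, 0, 0]
    - [0, 0, -0.8, 0, 0]
    - [0, 0, -0.8, 0, 0]
    - [0, 0, -0.8, 0, 0]
    - [0, 0, -0.8, 0, 0]

```text
t: 19.18
tcp_pos: [595.8, 100.1, 58.6]
tool_rot: [0.009, 0.975, 0.223, 0.017]
force: [5.9, 0.7, -11.8]
finger_gap: 0.138
```

Request:
servo_tool:
  series:
    - [0, 0, -0.5, 0, 0]
    - [0, 0, -0.3, 0, 0]
    - [0, 0, 0, 0, 0]
    - [0, 0, 0, 0, 0]
    - [0, 0, 0, 0, 0]
    - [0, 0, 0, 0, 0]

```text
t: 19.92
tcp_pos: [595.8, 100.1, 58.1]
tool_rot: [0.009, 0.975, 0.223, 0.017]
force: [3.3, 0.4, -6.4]
finger_gap: 0.139
```

```bash
python3 nd.py
```

```text
19.975 [595.85 100.11  58.1 ] [ 3.9  0.5 -6.6] 0.135
needle 90 0.644 0.044 N 6.4
```

Easing down the rest of the way.

Request:
servo_tool:
  series:
    - [0, 0, 0.2, 0, 0]
    - [0, 0, 0.3, 0, 0]
    - [0, 0, 0.3, 0, 0]
    - [0, 0, 0.3, 0, 0]

```text
t: 20.48
tcp_pos: [595.9, 100.1, 57.7]
tool_rot: [0.009, 0.975, 0.224, 0.017]
force: [1.6, 0.5, -3.1]
finger_gap: 0.136
```

Request:
servo_tool:
  series:
    - [0, 0, 0.2, 0, 0]
    - [0, 0, 0.1, 0, 0]

```text
t: 20.72
tcp_pos: [595.9, 100.1, 57.7]
tool_rot: [0.009, 0.975, 0.224, 0.017]
force: [2.7, -0.3, -2.5]
finger_gap: 0.136
```

```bash
python3 nd.py
```

```text
20.775 [595.88 100.15  57.64] [ 2.1  0.6 -3.8] 0.137
needle 92 0.28 0.05 N 2.8
```

Request:
servo_tool:
  series:
    - [0, 0, 0.4, 0, 0]
    - [0, 0, 0.4, 0, 0]
    - [0, 0, 0.3, 0, 0]

```text
t: 21.15
tcp_pos: [596.0, 100.1, 57.3]
tool_rot: [0.009, 0.975, 0.224, 0.017]
force: [0.5, 0.8, 0.1]
finger_gap: 0.137
```

```bash
python3 nd.py
```

```text
21.2 [595.95 100.12  57.23] [-0.3 -0.2 -0.1] 0.14
needle 89 -0.059 0.053 N -0.6
```

The force is back to zero at the same height as before the pull (57.2 against 57.1), so neither the pin nor the grip slipped. I'll let go and lift.

Request:
servo_tool:
  series:
    - [0, 0, 0, 0, 16]
    - [0, 0, 0, 0, 20]
    - [0, 0, 0, 0, 40]
    - [0, 0, 0, 0, 70]
    - [0, 0, 0, 0, 85]
    - [0, 0, 0, 0, 85]

```text
t: 21.95
tcp_pos: [596.2, 99.7, 57.7]
tool_rot: [0.01, 0.974, 0.224, 0.017]
force: [1.0, -0.3, 0.1]
finger_gap: 0.996
```

Request:
servo_tool:
  series:
    - [0, 0, -10, 0, 85]
    - [0, 0, -15, 0, 85]
    - [0, 0, -15, 0, 85]
    - [0, 0, -15, 0, 85]
    - [0, 0, -15, 0, 85]
    - [0, 0, -10, 0, 85]
    - [0, 0, 0, 0, 85]

```text
t: 22.82
tcp_pos: [594.3, 100.8, 145.8]
tool_rot: [0.01, 0.974, 0.224, 0.019]
force: [0.2, -0.1, -0.3]
finger_gap: 0.994
```

```bash
python3 nd.py; python3 - <<'E'
from h import *
w=spot((200,120,360,400),108);b=cam('side')
z=np.hstack([cv2.resize(w['pixels'][80:300,190:410],(450,450),interpolation=2),cv2.resize(b['pixels'][240:300,180:250],(350,300),interpolation=2).repeat(1,0) if 0 else cv2.resize(b['pixels'][230:305,185:243],(350,450),interpolation=2)])
cv2.imwrite('pics/c9.png',z)
E
```

```text
22.875 [593.9  100.75 145.09] [-0.3 -0.3  0.8] 0.995
needle 36 -0.063 0.046 N -0.6
[280.57142857 229.69047619] 84 [595.25485692 100.01710835 108.        ] [ 0.17  0.43 36.39]
```

View pics/c9.png

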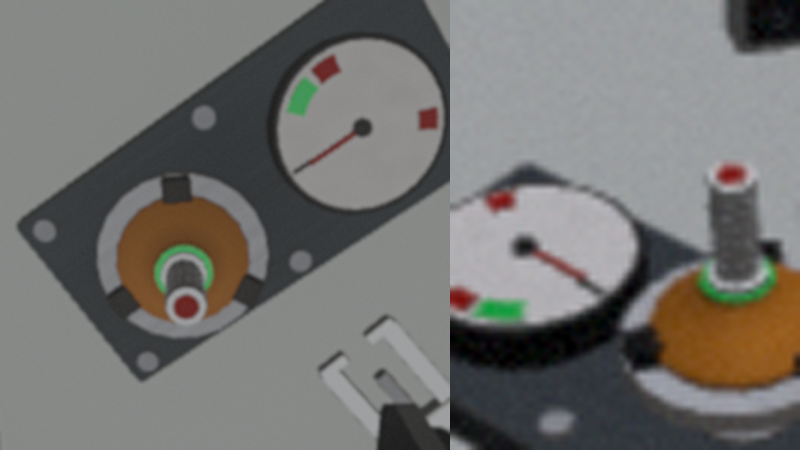

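The flange sits on its seat with a thin, even green ring. The head's top has dropped from side-view row 255.8 to about 259.2, which fits z≈108 (home). The needle is on the black mark. Handing in.

```bash
python3 -c "
from station import arm;print(arm.finish_job())"
```

```text
the job is handed in; nothing more can be done
None
```

The pin is pressed home, it held under the pull test, and I handed the job in at about 23 s on the robot clock.

- **Press:** I pressed with shut fingers on the head's flat top. The pin slid at about 15–16 N until it hit the hard stop. The highest force I read was 19 N, and it moved no further.
- **Pull:** I gripped the head and raised the pull slowly. It stayed between about 9 and 12 N from t≈16.8 to 19.2 s, which is over 2 s. I then eased to zero, opened the fingers and lifted clear.
- **Last checks:** After release the needle is on the black mark and the wrist force is about 0. The flange is on its seat, and the head's top is at about 108–109 mm, where home is 108 mm. After the pull, the gripped tool came back to zero force at 57.2 mm, against 57.1 mm before it, so the pin did not creep.

**What failed or disagreed:**
- **First grip:** It closed on air just above the head. The real fingertips stood about 28 mm higher than the reported TCP, and I never found out why. I took the working height from the contact point instead.
- **Needle reading:** My camera reading of the needle was up to 1.5 N off the force sensor. Both readings were inside the green band during the hold.
- **Side load:** The tool tilted about 2° while pressing, with side forces up to 10 N in the press and about 6 N in the pull.
- **Bystanders:** I kept clear of the stand, tin, puller and hex key, and felt no unexpected contact. I did not measure their positions again at the end.

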